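# Sort stripped cassette-deck parts into the spares trays

## Task

Sort the five parts stripped from old decks - two reel motors, two pinch-roller arms and a capstan flywheel - into the three spares trays: each part goes into the tray that has a sample of its kind fixed at its head end. Set every part down without dropping it, in the open bay of its tray, flat on the bay floor and the same way up as it stands now, not on top of another part, and let it go. Leave the brass head-height gauge and the clear tape window where they lie on the counter.

Things in the scene. Friction and masses are not known exactly. Their poses are not given: they have to be found in the camera images.
- motor_a_center (a point): Reel motor, loose: black plastic can 36 mm in diameter, 26 mm high, standing on its flat back; on top a brass pulley, 10 mm in diameter, up to 35 mm above the underside; 90 g. The point: on its axis half-way up the can, 13 mm above the underside; z up, yaw means nothing. The two are alike and interchangeable.
- motor_b_center (a point): Reel motor, loose: black plastic can 36 mm in diameter, 26 mm high, standing on its flat back; on top a brass pulley, 10 mm in diameter, up to 35 mm above the underside; 90 g. The point: on its axis half-way up the can, 13 mm above the underside; z up, yaw means nothing. The two are alike and interchangeable.
- pinch_a_center (a point): Pinch-roller arm, loose: grey zinc casting lying flat, 44 mm long, 12 mm high, 25 g: middle block 20 x 12 mm (flat sides 12 mm apart along y), black rubber roller 13 mm in diameter at +x (17 mm from the middle), round bush 10 mm in diameter at -x. The point: centre of the block, 6 mm above the underside; x along the arm, z up. The two are alike and interchangeable.
- pinch_b_center (a point): Pinch-roller arm, loose: grey zinc casting lying flat, 44 mm long, 12 mm high, 25 g: middle block 20 x 12 mm (flat sides 12 mm apart along y), black rubber roller 13 mm in diameter at +x (17 mm from the middle), round bush 10 mm in diameter at -x. The point: centre of the block, 6 mm above the underside; x along the arm, z up. The two are alike and interchangeable.
- flywheel_center (a point): Capstan flywheel, loose: bright steel disc 50 mm in diameter, 14 mm thick, lying flat, with a thin shaft (4 mm) standing up from its middle to 40 mm above the underside; 190 g. The point: on its axis half-way up the disc, 7 mm above the underside; z up, yaw means nothing. Grip it across the disc.
- tray_motors: Grey tray, fixed, 148 x 132 mm, walls 3 mm thick, 16 mm high. Origin: on the underside, below the centre of the open bay; z up, +x to the head end. Open bay 96 (x) by 126 mm (y) inside, floor 3 mm above the origin. From x = 48 to 94 mm a ledge 8 mm high; screwed on it at x = 71, y = 0 as the label, a sample reel motor, up to 43 mm high.
- tray_pinch: Grey tray, fixed, 148 x 132 mm, walls 3 mm thick, 16 mm high. Origin: on the underside, below the centre of the open bay; z up, +x to the head end. Open bay 96 (x) by 126 mm (y) inside, floor 3 mm above the origin. From x = 48 to 94 mm a ledge 8 mm high; screwed on it at x = 71, y = 0 as the label, a sample pinch-roller arm lying across, up to 21 mm high.
- tray_flywheels: Grey tray, fixed, 148 x 132 mm, walls 3 mm thick, 16 mm high. Origin: on the underside, below the centre of the open bay; z up, +x to the head end. Open bay 96 (x) by 126 mm (y) inside, floor 3 mm above the origin. From x = 48 to 94 mm a ledge 8 mm high; screwed on it at x = 71, y = 0 as the label, a sample flywheel, shaft up to 48 mm high.
- gauge_center (a point): Brass head-height gauge, loose, a bystander: stepped brass block 44 x 18 mm, 20 mm high at its -x end, 90 g. The point is on its centre line 8 mm above the underside; x runs along it.
- window_center (a point): Clear acrylic tape window with a thin pale border, loose, lying flat, a bystander: 46 x 96 mm (its x and y), 3 mm thick, 20 g. The point is its centre.

How it is judged:
By the outcome, as a careful person would: the job done as asked, in the order asked, and still so for the second after the job is handed in, with the robot touching nothing.
It also fails if it takes over 144 s, if anything falls off the work surface, if the arm or the gripper's body presses on something with over 40 N, if the wrist force passes 120 N, or if a joint passes its speed limit or range.

## Robot

A 6-joint arm with a two-finger parallel gripper is mounted at the origin on the work surface. World frame = base frame: x ahead of the robot, y to its left, z up, the work surface at z = 0. Lengths are in m, angles in rad, forces in N, time in s.
With the tool pointing down it reaches from about 0.3 to 0.775 m from the base axis. Payload 14.6 kg.
Tool frame: the origin (TCP) lies on the centre line of the jaws, within the pads' length; the fingertips stand 19 mm ahead of it and the grasp point (between the pads) is the TCP; y points along the fingers, x is the direction in which the jaws open and shut, and the axes are right-handed (so a half turn about y gives the same grasp; the last joint's range is limited). The gripper opens to 94 mm and grips with 3 to 60 N. Pads are 16 mm wide; open, the fingers measure 119 mm over their backs; the gripper's body (75 mm by 177 mm) begins 78 mm behind the grasp point.
Start: joints at [1.169, 0.3, 1.521, -0, 1.321, -0.067], TCP at [0.181, 0.519, 0.224] pointing down, gripper open.
Joint ranges: [-3.03, 3.03], [-0.79, 2.21], [0.23, 2.52], [-1.04, 4.18], [0, 3.07], [-2.55, 2.55]. Speed limits (rad/s): [2.22, 2.22, 2.57, 3.14, 3.14, 3.14].

## Interface

Orientations are given as [roll, pitch, yaw] about the fixed x, y, z axes, in that order (R = Rz(yaw) Ry(pitch) Rx(roll)).
In Python, from station import ctrl, optics gives the robot as it stands.
- The arm moves only by the tool jog_arm, never from a script. Its argument "targets" is a list of rows, each a list of 3 entries, a list of its own where there are three numbers: the finger opening in cm, from 0 to 9.4, then the shift along the tool's x, y, z in cm, then the turn about the tool's y in rad. A call has 1 to 10 rows; each row is the pose to reach, as a shift and turn from the pose commanded when the call began, along the tool's axes at that moment; what a row does not reach only later rows make up. A row lasts 1/10 s, in which the tool goes at most 50 mm and 8.59 degrees, less where a joint would pass 70% of its speed; a pose out of reach is approached as far as the arm can. A call with a gripper value outside its range is refused whole. The fingers move at their own pace and stop on an object; "grip_force" is the grip in N (left out, the last holds). Time passes only in rows, so rows that repeat a pose let the fingers close. It gives the time, the measured TCP pose, the force and the opening at its end, in the units of the state.
- ctrl.get_obs(): the state, without advancing time (a new reading comes with each control period).
- optics.camera(name): name is "side" or "top" or "wrist"; returns a dict with "img" (400x640x3 uint8, red, green, blue), "range_z" (400x640 float32, m along the optical axis (not along the pixel's ray), 0 where there is no reading), "camera_matrix" (3x3 intrinsics, pixels), "k1" (the pictures are not rectified: a ray, as slopes to the right and down, at radius r is drawn at 1 + k1 r^2 times it, then the intrinsics apply), "world_to_cam" (4x4, takes a point from world to camera coordinates); the wrist camera has in their place "mount" (4x4, takes a point from camera to tool coordinates, whose origin is the TCP and whose axes are the tool frame's). Camera axes: x right, y up, looking along -z (the intrinsics and any distortion apply to the point x, -y, -z); pixel columns grow to the right and rows downward; lengths in m; the calibration is good to about 2 mm. A picture is of the moment at which its call begins: read the wrist's pose just before it.
- ctrl.hand_in(): hands the job in, once; it reports no verdict.
The state is a dict: "time_s": time; "qpos": joint angles; "joint_vel": joint speeds; "tau": joint torques, N m; "ee_pos": TCP position; "eef_rot": TCP orientation; "force": force on the tool from outside, world axes, zero at the start; "moment": the same for the moment, N m; "grip_width": finger opening in m.
Only numpy, scipy, OpenCV 4.12 (cv2) and the standard library are available. Lean on these libraries where they do the work, as an engineer would, in place of code of your own. Each camera call takes 0.05 s, during which the arm holds its last target. There are 200 camera calls.

## Working session

There is one attempt and no reset: what is moved stays moved. The work goes in short steps, Python scripts to look and compute and a tool call to move; the robot and the scene stay as the last step left them, time stands still between calls to the robot, and variables do not carry over. Pictures are saved under pics/ and viewed, about 12 in all and at most 16, crops included, and the job is handed in when it is done.

Besides the shell and the picture viewer there is one more tool, called as name(argument=value, ...) on one line, values as JSON. jog_arm: Moves the arm, as the interface text tells. Its arguments: {"type":"object","properties":{"targets":{"type":"array","items":{"type":"array"}},"grip_force":{"type":"number"}},"required":["targets"]}

```bash
mkdir -p pics; ls; cat > h.py <<'E'
import numpy as np, cv2
from station import ctrl, optics
from scipy.spatial.transform import Rotation as R
def pose():
    o=ctrl.get_obs(); T=np.eye(4); T[:3,:3]=R.from_euler('xyz',o['eef_rot']).as_matrix(); T[:3,3]=o['ee_pos']; return T,o
def shot(name,fn=None):
    T,o=pose(); c=optics.camera(name)
    c['c2w']=T@c['mount'] if 'mount' in c else np.linalg.inv(c['world_to_cam'])
    if fn: cv2.imwrite('pics/'+fn,c['img'][:,:,::-1])
    return c
def dirs(c,uv):
    K=c['camera_matrix']
    n=cv2.undistortPoints(np.array(uv,float).reshape(-1,1,2),K,np.array([c['k1'],0,0,0,0.])).reshape(-1,2)
    return np.c_[n[:,0],-n[:,1],-np.ones(len(n))]
def plane(c,uv,z):  # intersect with height z
    d=dirs(c,uv)@c['c2w'][:3,:3].T; o=c['c2w'][:3,3]
    return o+d*((z-o[2])/d[:,2:3])
def cloud(c):
    v,u=np.mgrid[0:400,0:640]; d=dirs(c,np.c_[u.ravel(),v.ravel()])*c['range_z'].reshape(-1,1)
    return (d@c['c2w'][:3,:3].T+c['c2w'][:3,3]).reshape(400,640,3)
E
python3 - <<'E'
from h import *
T,o=pose(); print(o); print(T.round(3))
for n in ('top','side'):
    c=shot(n,n+'1.png'); print(n,c['camera_matrix'].round(1).tolist(),c['k1'],c['c2w'].round(3).tolist(),(c['range_z']>0).mean())
c=shot('wrist'); print(c['mount'].round(3))
E
```

```text
pics
{'time_s': 0.0, 'qpos': array([ 1.16939508e+00,  3.00428358e-01,  1.52157981e+00,  1.83582535e-05,
        1.32066975e+00, -6.66194584e-02]), 'joint_vel': array([-0.00189481,  0.00070837,  0.00011522,  0.00124791,  0.00129376,
        0.00013077]), 'tau': array([ 2.70893288e-04, -5.31813419e+01, -3.52739561e+01,  7.08399201e-02,
        2.43681780e-02, -1.29455289e-04]), 'ee_pos': array([0.18062714, 0.51924724, 0.22391029]), 'eef_rot': array([-1.57070634e+00,  1.08167107e-03,  1.23601003e+00]), 'force': array([-0.3281871 ,  0.05300943, -0.3779042 ]), 'moment': array([0.04400347, 0.01259827, 0.04250995]), 'grip_width': 0.093913607275201}
[[ 0.329 -0.    -0.944  0.181]
 [ 0.944 -0.001  0.329  0.519]
 [-0.001 -1.     0.     0.224]
 [ 0.     0.     0.     1.   ]]
top [[453.1, 0.0, 323.6], [0.0, 453.1, 199.1], [0.0, 0.0, 1.0]] -0.0036187092283165574 [[-0.018, 0.984, -0.176, 0.269], [-1.0, -0.021, -0.014, -0.014], [-0.018, 0.176, 0.984, 1.314], [0.0, 0.0, 0.0, 1.0]] 0.99591015625
side [[493.6, 0.0, 312.3], [0.0, 493.6, 203.1], [0.0, 0.0, 1.0]] 0.05128171772016078 [[0.686, 0.367, -0.628, -0.373], [-0.727, 0.367, -0.58, -0.805], [0.017, 0.855, 0.519, 0.763], [0.0, 0.0, 0.0, 1.0]] 0.99605859375
[[ 1.     0.    -0.002  0.001]
 [-0.002  0.226 -0.974 -0.161]
 [ 0.     0.974  0.226  0.065]
 [ 0.     0.     0.     1.   ]]
```

View top.

View pics/top1.png

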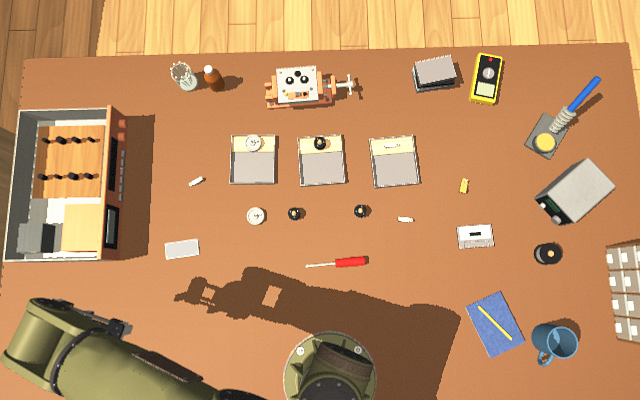

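```bash
python3 - <<'E'
import cv2
i=cv2.imread('pics/top1.png'); print(i.shape)
E
```

```text
(400, 640, 3)
```

```bash
python3 - <<'E'
from h import *
c=shot('top'); P=cloud(c)
pts=dict(fly=(256,215,.014),mA=(294,213,.03),mB=(361,211,.03),pL=(196,181,.012),pR=(405,219,.012),gauge=(464,186,.018),win=(182,249,.003),
 tF=(253,169,.003),tM=(322,170,.003),tP=(396,172,.003))
for k,(u,v,z) in pts.items(): 
    p=plane(c,[(u,v)],z)[0]; print(k,p.round(3),P[v,u].round(3),round(np.hypot(p[0],p[1]),3))
for n,q in dict(F=[(230,183),(275,183),(277,136),(231,136)],M=[(300,185),(346,183),(342,135),(298,137)],Pt=[(374,186),(419,184),(415,136),(370,138)]).items():
    print(n,plane(c,q,.016)[:,:2].round(3).tolist())
i=c['img'][110:275,150:490,::-1]; cv2.imwrite('pics/top2.png',cv2.resize(i,None,fx=2.35,fy=2.35,interpolation=cv2.INTER_CUBIC))
E
```

```text
fly [0.458 0.202 0.014] [0.458 0.202 0.013] 0.501
mA [0.459 0.09  0.03 ] [0.459 0.09  0.035] 0.468
mB [ 0.461 -0.102  0.03 ] [ 0.461 -0.102  0.034] 0.472
pL [0.564 0.381 0.012] [0.564 0.381 0.013] 0.68
pR [ 0.438 -0.229  0.012] [ 0.438 -0.229  0.013] 0.494
gauge [ 0.53  -0.404  0.018] [ 0.531 -0.406  0.013] 0.666
win [0.365 0.418 0.003] [0.365 0.419 0.002] 0.555
tF [0.599 0.214 0.003] [0.598 0.214 0.005] 0.636
tM [0.591 0.008 0.003] [0.592 0.008 0.   ] 0.591
tP [ 0.58  -0.211  0.003] [ 0.579 -0.21   0.007] 0.617
F [[0.555, 0.279], [0.552, 0.147], [0.695, 0.141], [0.699, 0.279]]
M [[0.544, 0.073], [0.547, -0.062], [0.694, -0.054], [0.691, 0.078]]
Pt [[0.536, -0.143], [0.539, -0.274], [0.685, -0.271], [0.682, -0.137]]
```

View pics/top2.png

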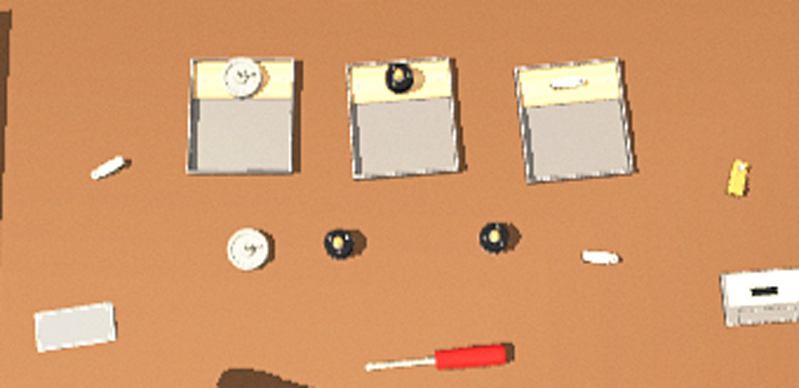

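jog_arm(targets=[[9.4,[-25.7,-2.6,-38.5],-0.335],[9.4,[-25.7,-2.6,-38.5],-0.335],[9.4,[-25.7,-2.6,-38.5],-0.335],[9.4,[-25.7,-2.6,-38.5],-0.335],[9.4,[-25.7,-2.6,-38.5],-0.335],[9.4,[-25.7,-2.6,-38.5],-0.335],[9.4,[-25.7,-2.6,-38.5],-0.335],[9.4,[-25.7,-2.6,-38.5],-0.335],[9.4,[-25.7,-2.6,-38.5],-0.335],[9.4,[-25.7,-2.6,-38.5],-0.335]])

```text
time_s: 1.2
ee_pos: [0.4615, 0.1472, 0.2506]
eef_rot: [-1.571, 0.0, 1.568]
force: [-0.4, 0.2, 0.0]
grip_width: 0.0939
```

```bash
cat >> h.py <<'E'
def go(x,y,z,yaw=None):
    T,o=pose(); cur=np.arctan2(T[1,0],T[0,0]); d=T[:3,:3].T@(np.array([x,y,z])-T[:3,3])*100
    turn=0 if yaw is None else (cur-yaw+np.pi)%(2*np.pi)-np.pi
    print('shift',d.round(2).tolist(),'turn',round(turn,3),'rows>=',int(np.ceil(max(np.linalg.norm(d)/5,abs(turn)/.15))))
E
python3 - <<'E'
from h import *
T,o=pose(); print(o['ee_pos'],o['eef_rot'],o['qpos'].round(2),np.abs(o['joint_vel']).max())
c=shot('wrist','w1.png'); print(c['camera_matrix'][0,0]); P=cloud(c)
np.save('P1.npy',P)
Z=P[:,:,2]; m=(c['range_z']>0)&(Z>.007)&(Z<.06)
n,l,s,ct=cv2.connectedComponentsWithStats(m.astype(np.uint8))
for i in range(1,n):
    if s[i,4]>150:
        q=P[l==i]; print(s[i].tolist(),q.mean(0).round(3),q.min(0).round(3),q.max(0).round(3))
g=(c['range_z']>0)&(abs(Z)<.005); print('table',np.median(Z[g]))
go(.458,.202,.05,np.pi/2)
E
```

```text
[0.46154923 0.14715861 0.25056021] [-1.57113242e+00  3.38663391e-04  1.56821497e+00] [ 0.23  0.13  1.66 -0.    1.35 -1.33] 0.3405053521784682
358.0013138814971
[77, 26, 162, 32, 2535] [ 0.32  -0.043  0.021] [ 0.306 -0.104  0.008] [0.335 0.065 0.028]
[350, 145, 45, 44, 1548] [0.456 0.208 0.014] [0.432 0.184 0.01 ] [0.481 0.233 0.043]
[0, 148, 21, 13, 204] [ 0.439 -0.214  0.011] [ 0.432 -0.228  0.007] [ 0.446 -0.203  0.014]
[254, 154, 34, 35, 882] [0.459 0.097 0.026] [0.442 0.078 0.007] [0.478 0.113 0.038]
[85, 159, 40, 34, 1006] [ 0.463 -0.091  0.024] [ 0.447 -0.113  0.007] [ 0.482 -0.077  0.038]
[0, 231, 88, 22, 460] [ 0.541 -0.177  0.013] [ 0.534 -0.249  0.007] [ 0.562 -0.137  0.018]
[231, 239, 34, 52, 324] [0.563 0.071 0.014] [0.543 0.044 0.007] [0.609 0.081 0.019]
[149, 242, 37, 33, 312] [ 0.559 -0.042  0.013] [ 0.547 -0.054  0.007] [ 0.586 -0.012  0.018]
[496, 244, 36, 23, 374] [0.564 0.385 0.012] [0.551 0.366 0.007] [0.578 0.406 0.016]
[322, 246, 85, 45, 538] [0.559 0.194 0.014] [0.552 0.152 0.007] [0.61  0.253 0.018]
[169, 329, 102, 27, 2064] [0.677 0.024 0.018] [ 0.65  -0.046  0.007] [0.698 0.085 0.046]
[321, 330, 106, 30, 2787] [0.683 0.218 0.015] [0.658 0.151 0.007] [0.703 0.284 0.049]
table 0.00040598672333619357
shift [5.56, 20.04, 0.44] turn -0.003 rows>= 5
```

View pics/w1.png

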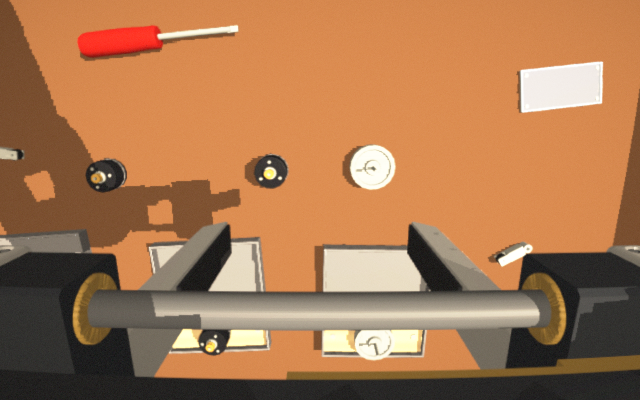

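jog_arm(targets=[[8.0,[5.5,13,0.3],0],[8.0,[5.5,13,0.3],0],[8.0,[5.5,13,0.3],0],[8.0,[5.5,13,0.3],0],[8.0,[5.5,13,0.3],0],[8.0,[5.5,13,0.3],0],[8.0,[5.5,13,0.3],0]])

```text
time_s: 1.95
ee_pos: [0.4577, 0.205, 0.1224]
eef_rot: [-1.574, -0.001, 1.57]
force: [0.5, 0.3, 0.3]
grip_width: 0.0802
```

```bash
cat >> h.py <<'E'
def blobs(c,lo=.007,hi=.06,amin=150,xr=(.3,.54)):
    P=cloud(c); Z=P[:,:,2]; m=(c['range_z']>0)&(Z>lo)&(Z<hi)&(P[:,:,0]>xr[0])&(P[:,:,0]<xr[1])
    n,l,s,ct=cv2.connectedComponentsWithStats(m.astype(np.uint8)); out=[]
    for i in range(1,n):
        if s[i,4]>amin:
            q=P[l==i]; top=q[q[:,2]>np.percentile(q[:,2],50)-.003].astype(np.float32); (cx,cy),r=cv2.minEnclosingCircle(q[:,:2].astype(np.float32)); rr=cv2.minAreaRect(q[:,:2].astype(np.float32))
            print(s[i].tolist(),'mean',q.mean(0).round(4),'mid',((q.min(0)+q.max(0))/2).round(4),'ext',np.ptp(q,axis=0).round(3),'rect',np.round(rr[0],4),np.round(rr[1],3),round(rr[2],1))
            out.append(q)
    return out
E
python3 - <<'E'
from h import *
T,o=pose(); print(o['ee_pos'],o['qpos'].round(2),np.abs(o['joint_vel']).max())
c=shot('wrist','w2.png'); blobs(c)
E
```

```text
[0.45772734 0.20504137 0.12236801] [ 0.35  0.3   1.77 -0.    1.06 -1.22] 0.0074632474036305674
[0, 0, 114, 30, 1069] mean [ 3.167e-01 -1.000e-04  1.510e-02] mid [0.3182 0.0144 0.0152] ext [0.021 0.093 0.016] rect [0.3118 0.0127] [0.02  0.094] 10.5
[289, 164, 65, 64, 3189] mean [0.4562 0.2083 0.0139] mid [0.4567 0.2084 0.0243] ext [0.05  0.05  0.034] rect [0.4568 0.2083] [0.05  0.049] 13.3
[148, 177, 54, 51, 2097] mean [0.4582 0.0985 0.0247] mid [0.4599 0.0956 0.0225] ext [0.036 0.035 0.031] rect [0.4599 0.0956] [0.036 0.035] 3.2
```

jog_arm(grip_force=25, targets=[[8.0,[0.1,5,0.1],0],[8.0,[0.1,8,0.1],0],[8.0,[0.1,9.8,0.1],0],[8.0,[0.1,9.8,0.1],0],[8.0,[0.1,9.8,0.1],0],[4.5,[0.1,9.8,0.1],0],[4.5,[0.1,9.8,0.1],0],[4.5,[0.1,9.8,0.1],0],[4.5,[0.1,9.8,0.1],0],[4.5,[0.1,9.8,0.1],0]])

```text
time_s: 3.0
ee_pos: [0.4561, 0.2063, 0.0228]
eef_rot: [-1.571, -0.0, 1.571]
force: [-0.9, -0.5, 3.4]
grip_width: 0.0489
```

jog_arm(targets=[[4.0,[0,-3,0],0],[4.0,[0,-6,0],0],[4.0,[0.3,-6,-4],0],[4.0,[0.6,-6,-9],0],[4.0,[0.9,-6,-13],0],[4.0,[0.9,-6,-14.7],0],[4.0,[0.9,-6,-14.7],0],[4.0,[0.9,-6,-14.7],0],[4.0,[0.9,-6,-14.7],0]])

```text
time_s: 3.9
ee_pos: [0.6019, 0.2153, 0.0823]
eef_rot: [-1.57, 0.0, 1.571]
force: [-0.7, -0.7, -1.0]
grip_width: 0.0492
```

```bash
python3 - <<'E'
from h import *
c=shot('wrist','w3.png'); P=cloud(c); Z=P[:,:,2]; pose_=pose()[1]['ee_pos']; print(pose_)
blobs(c,lo=.009,xr=(.52,.68)); 
c=shot('side','s1.png')
E
```

```text
[0.60209588 0.21536857 0.0825475 ]
[0, 124, 129, 130, 1749] mean [0.5753 0.0686 0.0144] mid [0.588  0.0434 0.0137] ext [0.09  0.078 0.009] rect [0.5717 0.064 ] [0.114 0.057] 42.8
[540, 137, 63, 41, 1088] mean [0.5637 0.3853 0.0124] mid [0.5644 0.3864 0.0121] ext [0.027 0.041 0.006] rect [0.5638 0.3862] [0.013 0.044] 27.6
[220, 138, 208, 126, 2784] mean [0.578  0.2201 0.0152] mid [0.5949 0.2189 0.0137] ext [0.085 0.133 0.009] rect [0.5949 0.2189] [0.132 0.082] 88.9
[36, 273, 34, 15, 333] mean [0.6531 0.0252 0.0163] mid [0.6545 0.023  0.0178] ext [0.01  0.022 0.018] rect [0.6531 0.0239] [0.024 0.006] 68.8
```

View pics/w3.png

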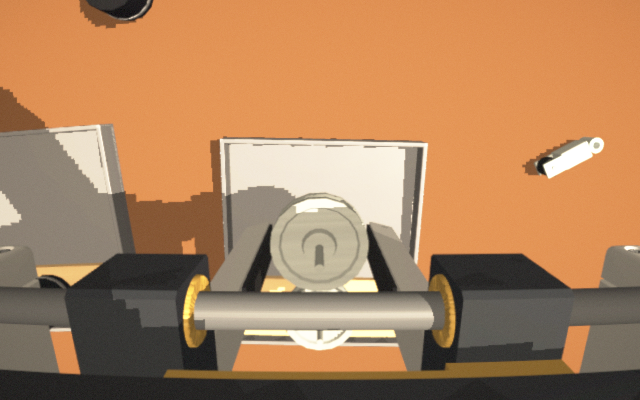

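View pics/s1.png

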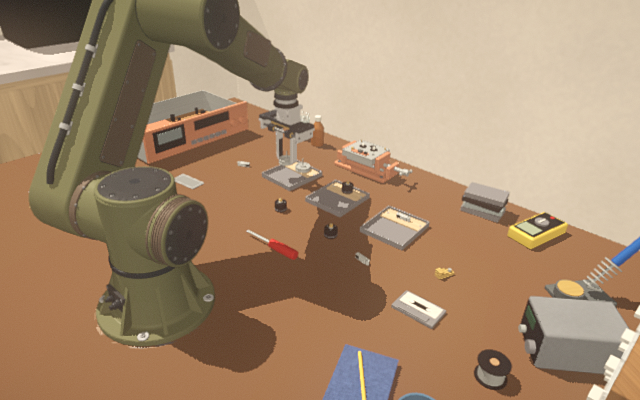

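jog_arm(targets=[[4.0,[0.2,2,0],0],[4.0,[0.2,4,0],0],[4.0,[0.2,5,0],0],[4.0,[0.2,5.4,0],0],[4.0,[0.2,5.6,0],0],[4.0,[0.2,5.6,0],0],[4.0,[0.2,5.6,0],0],[4.0,[0.2,5.6,0],0]])

```text
time_s: 4.8
ee_pos: [0.6031, 0.2173, 0.0271]
eef_rot: [-1.572, -0.0, 1.571]
force: [-0.4, -0.5, -1.9]
grip_width: 0.0492
```

jog_arm(targets=[[4.0,[0,0.08,0],0],[4.0,[0,0.12,0],0],[4.0,[0,0.16,0],0],[4.0,[0,0.16,0],0],[4.0,[0,0.16,0],0]])

```text
time_s: 5.3
ee_pos: [0.6031, 0.2173, 0.0258]
eef_rot: [-1.571, -0.0, 1.571]
force: [-3.9, -0.9, 6.8]
grip_width: 0.049
```

jog_arm(targets=[[6.5,[0,0,0],0],[6.5,[0,0,0],0],[6.5,[0,0,0],0],[6.5,[0,0,0],0],[6.5,[0,-4,0],0],[6.5,[0,-8,0],0]])

```text
time_s: 5.9
ee_pos: [0.6023, 0.2171, 0.1048]
eef_rot: [-1.568, 0.001, 1.571]
force: [-0.2, 0.3, 0.5]
grip_width: 0.0652
```

jog_arm(targets=[[6.5,[-4,0,4],0],[6.5,[-7,0,8],0],[6.5,[-10,0,12],0],[6.5,[-12.3,0,14.3],0],[6.5,[-12.3,0,14.3],0],[6.5,[-12.3,0,14.3],0],[6.5,[-12.3,0,14.3],0]])

```text
time_s: 6.6
ee_pos: [0.4608, 0.0947, 0.1051]
eef_rot: [-1.572, -0.0, 1.571]
force: [0.4, -0.7, -0.2]
grip_width: 0.0649
```

```bash
python3 - <<'E'
from h import *
c=shot('wrist','w4.png'); print(pose()[1]['ee_pos'])
blobs(c,xr=(.4,.7))
E
```

```text
[0.46066831 0.09475909 0.10485909]
[291, 177, 52, 55, 2217] mean [0.4581 0.0948 0.0258] mid [0.46   0.0947 0.0226] ext [0.036 0.036 0.031] rect [0.4598 0.0948] [0.035 0.036] 37.5
[30, 182, 63, 53, 2493] mean [ 0.462  -0.0904  0.0235] mid [ 0.4635 -0.0958  0.0227] ext [0.036 0.037 0.031] rect [ 0.4638 -0.095 ] [0.036 0.036] 57.0
[293, 331, 8, 40, 198] mean [0.5833 0.0781 0.015 ] mid [0.5852 0.0781 0.0125] ext [0.043 0.005 0.011] rect [0.5852 0.0779] [0.044 0.003] 3.2
[385, 330, 10, 41, 244] mean [0.5839 0.1539 0.0144] mid [0.5848 0.1544 0.0124] ext [0.044 0.004 0.011] rect [0.5848 0.1542] [0.004 0.044] 87.7
```

View pics/w4.png

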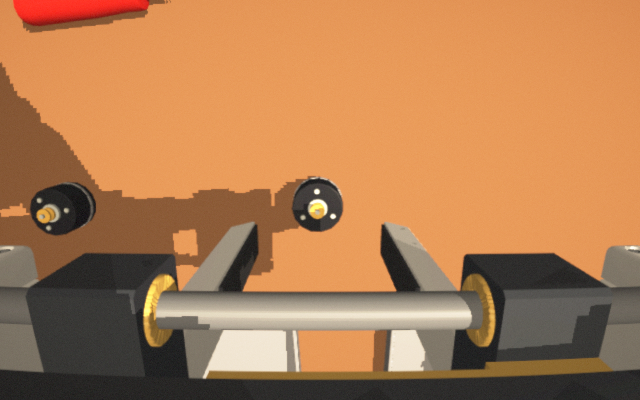

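jog_arm(grip_force=20, targets=[[6.5,[0,4,0.1],0],[6.5,[0,7,0.1],0],[6.5,[0,8,0.1],0],[6.5,[0,8,0.1],0],[6.5,[0,8,0.1],0],[3.0,[0,8,0.1],0],[3.0,[0,8,0.1],0],[3.0,[0,8,0.1],0],[3.0,[0,8,0.1],0],[3.0,[0,8,0.1],0]])

```text
time_s: 7.65
ee_pos: [0.4591, 0.0943, 0.0252]
eef_rot: [-1.571, -0.0, 1.571]
force: [-1.3, 0.0, 4.9]
grip_width: 0.0356
```

jog_arm(targets=[[3.0,[0,-3,0],0],[3.0,[0,-6,0],0],[3.0,[-2,-6,-4],0],[3.0,[-4,-6,-9],0],[3.0,[-6,-6,-13],0],[3.0,[-6.7,-6,-15.9],0],[3.0,[-6.7,-6,-15.9],0],[3.0,[-6.7,-6,-15.9],0],[3.0,[-6.7,-6,-15.9],0]])

```text
time_s: 8.55
ee_pos: [0.617, 0.0277, 0.0846]
eef_rot: [-1.57, -0.0, 1.571]
force: [0.3, -0.1, -1.5]
grip_width: 0.0358
```

```bash
python3 - <<'E'
from h import *
c=shot('wrist','w5.png'); print(pose()[1]['ee_pos'])
blobs(c,lo=.008,xr=(.5,.66))
E
```

```text
[0.61708813 0.02773728 0.0848808 ]
[0, 86, 100, 185, 3329] mean [ 0.603  -0.1446  0.0124] mid [ 0.5967 -0.1564  0.013 ] ext [0.127 0.053 0.01 ] rect [ 0.598  -0.1591] [0.127 0.052] 3.2
[186, 98, 211, 163, 3249] mean [0.5808 0.0107 0.015 ] mid [0.5969 0.0139 0.0136] ext [0.108 0.137 0.011] rect [0.6003 0.0135] [0.108 0.132] 3.1
[490, 116, 150, 159, 3278] mean [0.6132 0.1803 0.0145] mid [0.6065 0.1969 0.0162] ext [0.107 0.091 0.016] rect [0.6068 0.1967] [0.09  0.107] 89.2
[555, 155, 77, 74, 4351] mean [0.6025 0.216  0.017 ] mid [0.6034 0.2185 0.0268] ext [0.05  0.051 0.038] rect [0.6037 0.2188] [0.051 0.049] 73.9
[8, 233, 35, 15, 170] mean [ 0.6405 -0.1862  0.0085] mid [ 0.6407 -0.1862  0.0087] ext [0.011 0.027 0.001] rect [ 0.6414 -0.1863] [0.011 0.027] 5.7
[279, 264, 23, 21, 203] mean [0.6567 0.0087 0.0317] mid [0.6562 0.0106 0.0219] ext [0.008 0.014 0.028] rect [0.6562 0.0105] [0.008 0.014] 0.7
```

View pics/w5.png

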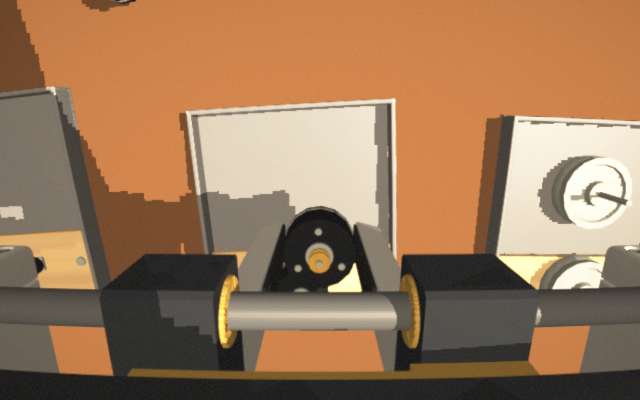

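jog_arm(targets=[[3.0,[0,2,0],0],[3.0,[0,4,0],0],[3.0,[0,5,0],0],[3.0,[0,5.5,0],0],[3.0,[0,5.6,0],0],[3.0,[0,5.65,0],0],[3.0,[0,5.7,0],0],[3.0,[0,5.75,0],0],[3.0,[0,5.75,0],0],[3.0,[0,5.75,0],0]])

```text
time_s: 9.6
ee_pos: [0.6183, 0.0273, 0.0282]
eef_rot: [-1.572, -0.0, 1.571]
force: [-2.5, -0.4, 5.7]
grip_width: 0.0354
```

jog_arm(targets=[[5.0,[0,0,0],0],[5.0,[0,0,0],0],[5.0,[0,0,0],0],[5.0,[0,0,0],0],[5.0,[0,-4,0],0],[5.0,[0,-8,0],0],[5.0,[0,-8,0],0]])

```text
time_s: 10.3
ee_pos: [0.6202, 0.0273, 0.1129]
eef_rot: [-1.579, 0.0, 1.571]
force: [0.2, 0.4, -0.0]
grip_width: 0.0498
```

jog_arm(targets=[[6.5,[-4,0,4],0],[6.5,[-7,0,8],0],[6.5,[-10,0,12],0],[6.5,[-12.3,0,15.4],0],[6.5,[-12.3,0,15.4],0],[6.5,[-12.3,0,15.4],0],[6.5,[-12.3,0,15.4],0]])

```text
time_s: 11.0
ee_pos: [0.4647, -0.0955, 0.1074]
eef_rot: [-1.571, 0.0, 1.571]
force: [0.0, -0.1, 0.1]
grip_width: 0.065
```

```bash
python3 - <<'E'
from h import *
c=shot('wrist','w6.png'); print(pose()[1]['ee_pos'])
blobs(c,xr=(.4,.54))
E
```

```text
[ 0.46474121 -0.09529219  0.10723242]
[110, 157, 60, 21, 896] mean [ 0.4374 -0.2243  0.0118] mid [ 0.4383 -0.2257  0.0107] ext [0.015 0.043 0.007] rect [ 0.4376 -0.2257] [0.043 0.013] 82.9
[291, 177, 51, 54, 2173] mean [ 0.4619 -0.0962  0.0258] mid [ 0.4641 -0.096   0.0228] ext [0.036 0.036 0.031] rect [ 0.4637 -0.0965] [0.036 0.036] 54.2
```

jog_arm(grip_force=20, targets=[[6.5,[-0.1,4,0.1],0],[6.5,[-0.1,7,0.1],0],[6.5,[-0.1,8.2,0.1],0],[6.5,[-0.1,8.2,0.1],0],[6.5,[-0.1,8.2,0.1],0],[3.0,[-0.1,8.2,0.1],0],[3.0,[-0.1,8.2,0.1],0],[3.0,[-0.1,8.2,0.1],0],[3.0,[-0.1,8.2,0.1],0],[3.0,[-0.1,8.2,0.1],0]])

```text
time_s: 12.05
ee_pos: [0.4631, -0.0968, 0.0257]
eef_rot: [-1.571, 0.0, 1.571]
force: [0.0, 0.4, 5.3]
grip_width: 0.0355
```

jog_arm(targets=[[3.0,[0,-3,0],0],[3.0,[0,-6,0],0],[3.0,[3,-6,-3],0],[3.0,[6,-6,-7],0],[3.0,[9.4,-6,-10],0],[3.0,[9.4,-6,-11.3],0],[3.0,[9.4,-6,-11.3],0],[3.0,[9.4,-6,-11.3],0],[3.0,[9.4,-6,-11.3],0]])

```text
time_s: 12.95
ee_pos: [0.5751, -0.0034, 0.0853]
eef_rot: [-1.57, 0.0, 1.57]
force: [-1.8, -0.5, -0.8]
grip_width: 0.0358
```

```bash
python3 - <<'E'
from h import *
c=shot('wrist','w7.png'); print(pose()[1]['ee_pos'])
blobs(c,lo=.019,xr=(.56,.66))
E
```

```text
[ 0.57525927 -0.00339926  0.08544012]
[338, 263, 23, 28, 350] mean [0.6185 0.0186 0.0298] mid [0.6158 0.0176 0.0332] ext [0.02  0.014 0.012] rect [0.6159 0.0174] [0.02  0.014] 2.3
[324, 331, 47, 11, 444] mean [0.6567 0.0168 0.0337] mid [0.6561 0.0173 0.0309] ext [0.008 0.031 0.012] rect [0.6561 0.0173] [0.008 0.031] 0.0
```

View pics/w7.png

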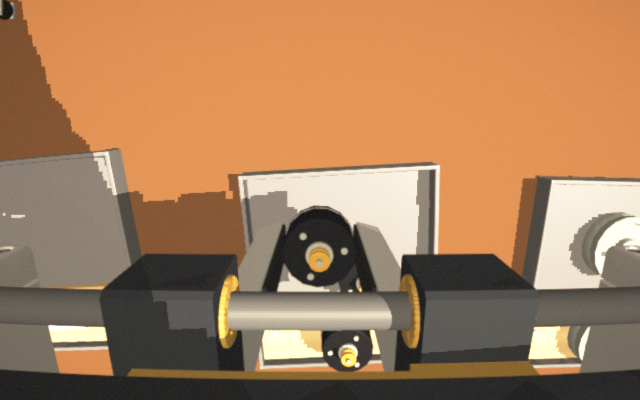

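jog_arm(targets=[[3.0,[0,2,0],0],[3.0,[0,4,0],0],[3.0,[0,5,0],0],[3.0,[0,5.5,0],0],[3.0,[0,5.6,0],0],[3.0,[0,5.65,0],0],[3.0,[0,5.7,0],0],[3.0,[0,5.75,0],0],[3.0,[0,5.75,0],0],[3.0,[0,5.75,0],0]])

```text
time_s: 14.0
ee_pos: [0.5763, -0.0028, 0.0287]
eef_rot: [-1.572, 0.0, 1.571]
force: [-2.0, 1.0, 5.4]
grip_width: 0.0353
```

jog_arm(targets=[[5.0,[0,0,0],0],[5.0,[0,0,0],0],[5.0,[0,0,0],0],[5.0,[0,0,0],0],[5.0,[0,-4,0],0],[5.0,[0,-8,0],0],[5.0,[0,-10,0],0.1],[5.0,[0,-10,0],0.2],[5.0,[0,-10,0],0.3],[5.0,[0,-10,0],0.3]])

```text
time_s: 15.0
ee_pos: [0.5759, -0.0027, 0.1279]
eef_rot: [-1.571, -0.0, 1.269]
force: [-0.8, -0.5, -0.3]
grip_width: 0.0503
```

```bash
python3 - <<'E'
from h import *
print(pose()[1]['ee_pos']); go(.438,-.226,.13,-.124)
E
```

```text
[ 0.57590058 -0.00273673  0.12790946]
shift [-25.41, -0.21, 6.54] turn 1.393 rows>= 10
```

jog_arm(targets=[[5.0,[-4,-0.2,1],0.145],[5.0,[-8,-0.2,2],0.29],[5.0,[-12,-0.2,3],0.435],[5.0,[-16,-0.2,4],0.58],[5.0,[-20,-0.2,5],0.725],[5.0,[-24,-0.2,6],0.87],[5.0,[-25.4,-0.2,6.5],1.02],[5.0,[-25.4,-0.2,6.5],1.16],[5.0,[-25.4,-0.2,6.5],1.3],[5.0,[-25.4,-0.2,6.5],1.393]])

```text
time_s: 16.0
ee_pos: [0.4387, -0.2264, 0.1298]
eef_rot: [-1.571, 0.0, -0.125]
force: [0.2, 0.7, -1.1]
grip_width: 0.0501
```

jog_arm(targets=[[4.0,[0,2,0],0],[4.0,[0,2,0],0],[4.0,[0,2,0],0],[4.0,[0,2,0],0]])

```text
time_s: 16.4
ee_pos: [0.4391, -0.2264, 0.1105]
eef_rot: [-1.571, -0.001, -0.121]
force: [0.3, -0.3, 0.6]
grip_width: 0.0401
```

```bash
python3 - <<'E'
from h import *
T,o=pose(); print(o['ee_pos'],o['eef_rot'])
c=shot('wrist','w8.png')
for q in blobs(c,xr=(.38,.5)):
    # block: light pixels
    pass
P=cloud(c); m=(P[:,:,2]>.006)&(P[:,:,2]<.02)&(abs(P[:,:,0]-.438)<.03)&(abs(P[:,:,1]+.226)<.04)
q=P[m]; g=c['img'].mean(2)[m]
d=np.array([.124,.992]); s=(q[:,:2]-[.438,-.226])@d
for a in np.arange(-.026,.026,.003):
    k=(s>=a)&(s<a+.003); print(round(a*1000),k.sum(),g[k].mean().round() if k.any() else '')
E
```

```text
[ 0.43905171 -0.22636023  0.11049755] [-1.57109250e+00 -5.59996333e-04 -1.20696131e-01]
[308, 175, 18, 57, 830] mean [ 0.4375 -0.2247  0.012 ] mid [ 0.438  -0.2261  0.0107] ext [0.015 0.043 0.007] rect [ 0.4373 -0.2261] [0.043 0.013] 82.8
-26 0 
-23 14 251.0
-20 47 238.0
-17 50 225.0
-14 48 246.0
-11 61 254.0
-8 59 254.0
-5 63 254.0
-2 64 254.0
1 64 254.0
4 64 254.0
7 60 253.0
10 58 251.0
13 65 236.0
16 67 242.0
19 49 211.0
22 0 
25 0
```

View pics/w8.png

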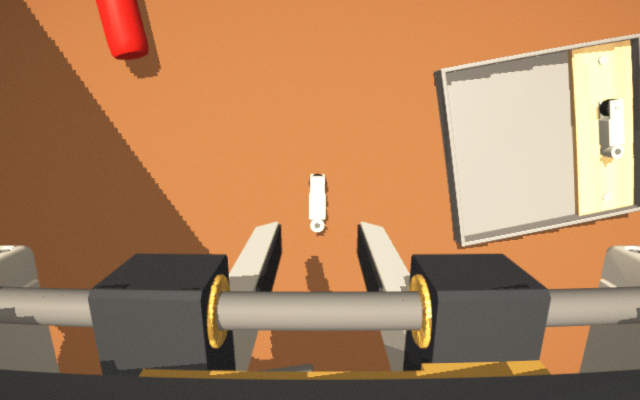

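jog_arm(grip_force=15, targets=[[4.0,[-0.15,4,-0.1],0],[4.0,[-0.15,7,-0.1],0],[4.0,[-0.15,8.7,-0.1],0],[4.0,[-0.15,8.9,-0.1],0],[4.0,[-0.15,8.9,-0.1],0],[0.8,[-0.15,8.9,-0.1],0],[0.8,[-0.15,8.9,-0.1],0],[0.8,[-0.15,8.9,-0.1],0],[0.8,[-0.15,8.9,-0.1],0],[0.8,[-0.15,8.9,-0.1],0]])

```text
time_s: 17.45
ee_pos: [0.4373, -0.2271, 0.0212]
eef_rot: [-1.571, -0.0, -0.122]
force: [-0.6, 0.5, 4.6]
grip_width: 0.0117
```

```bash
python3 - <<'E'
from h import *
T,o=pose(); print(o['ee_pos'],o['eef_rot'],o['grip_width'])
c=shot('top')
P=cloud(c); m=(P[:,:,2]>.009)&(P[:,:,2]<.03)&(P[:,:,0]>.51)&(P[:,:,0]<.72)&(P[:,:,1]>-.31)&(P[:,:,1]<-.11)
r=cv2.minAreaRect(P[m][:,:2].astype(np.float32)); print(r)
E
```

```text
[ 0.43733375 -0.22711482  0.02118556] [-1.57098668e+00 -4.24049523e-04 -1.21969976e-01] 0.01171136225377262
((0.6126686930656433, -0.21372683346271515), (0.15006177127361298, 0.1558154821395874), 5.704283237457275)
```

jog_arm(targets=[[0.8,[0,-3,0],0],[0.8,[0,-6,0],0],[0.8,[4,-6,2],0],[0.8,[8,-6,4],0],[0.8,[12,-6,6],0],[0.8,[14.5,-6,6.7],0],[0.8,[14.5,-6,6.7],0],[0.8,[14.5,-6,6.7],0],[0.8,[14.5,-6,6.7],0]])

```text
time_s: 18.4
ee_pos: [0.5884, -0.1785, 0.0807]
eef_rot: [-1.571, 0.001, -0.123]
force: [-1.0, 0.4, -0.5]
grip_width: 0.0118
```

```bash
python3 - <<'E'
from h import *
T,o=pose(); print(o['ee_pos'],o['eef_rot'],o['grip_width'])
c=shot('wrist','w9.png'); blobs(c,lo=.008,xr=(.5,.75))
E
```

```text
[ 0.58835994 -0.17847241  0.08067192] [-1.57070464e+00  7.91139547e-04 -1.22562634e-01] 0.011751604727184645
[225, 0, 154, 29, 1330] mean [ 0.5848 -0.0517  0.0144] mid [ 0.5948 -0.0476  0.0133] ext [0.09  0.016 0.011] rect [ 0.5947 -0.0454] [0.09  0.016] 3.1
[227, 124, 248, 166, 9070] mean [ 0.6461 -0.1704  0.0122] mid [ 0.6116 -0.1866  0.0152] ext [0.156 0.115 0.014] rect [ 0.6117 -0.1917] [0.148 0.116] 4.2
[298, 331, 43, 12, 315] mean [ 0.5756 -0.2672  0.0139] mid [ 0.5772 -0.2675  0.0127] ext [0.031 0.006 0.009] rect [ 0.5772 -0.2673] [0.031 0.004] 5.9
```

View pics/w9.png

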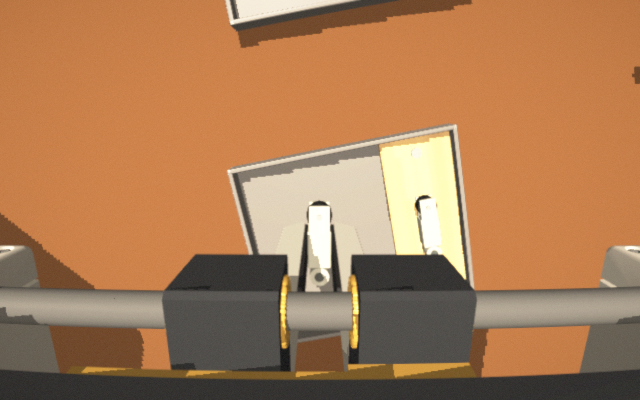

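jog_arm(targets=[[0.8,[-0.2,0,0.7],-0.1],[0.8,[-0.2,2,0.7],-0.2],[0.8,[-0.2,4,0.7],-0.2],[0.8,[-0.2,5,0.7],-0.2],[0.8,[-0.2,5.4,0.7],-0.2],[0.8,[-0.2,5.5,0.7],-0.2],[0.8,[-0.2,5.6,0.7],-0.2],[0.8,[-0.2,5.7,0.7],-0.2],[0.8,[-0.2,5.75,0.7],-0.2],[0.8,[-0.2,5.75,0.7],-0.2]])

```text
time_s: 19.45
ee_pos: [0.5885, -0.1711, 0.0243]
eef_rot: [-1.571, -0.001, 0.078]
force: [-2.0, 0.4, 4.5]
grip_width: 0.0118
```

jog_arm(targets=[[2.6,[0,0,0],0],[2.6,[0,0,0],0],[2.6,[0,0,0],0],[2.6,[0,-4,0],0],[2.6,[0,-8,0],0],[2.6,[0,-10,2],0],[2.6,[0,-10,7],0],[2.6,[0,-10,12],0],[2.6,[0,-10,17],0]])

```text
time_s: 20.35
ee_pos: [0.5745, 0.0001, 0.1236]
eef_rot: [-1.571, -0.0, 0.077]
force: [-0.1, 0.2, 1.3]
grip_width: 0.0257
```

jog_arm(targets=[[4.0,[0.5,0,5],0],[4.0,[1,0,10],0],[4.0,[1.5,0,15],-0.1],[4.0,[2,0,20],-0.2],[4.0,[2,0,25],-0.3],[4.0,[2,0,30],-0.4],[4.0,[2,0,35],-0.4],[4.0,[2,0,38.7],-0.4],[4.0,[2,0,38.7],-0.4],[4.0,[2,0,38.7],-0.4]])

```text
time_s: 21.35
ee_pos: [0.5643, 0.3862, 0.1228]
eef_rot: [-1.571, 0.001, 0.479]
force: [-0.8, -0.5, -0.9]
grip_width: 0.0398
```

```bash
python3 - <<'E'
from h import *
T,o=pose(); print(o['ee_pos'],o['eef_rot'],o['grip_width'],abs(o['joint_vel']).max())
c=shot('wrist','w10.png'); blobs(c,xr=(.5,.62))
E
```

```text
[0.56431535 0.38617531 0.12280279] [-1.57102654e+00  6.96092089e-04  4.79266194e-01] 0.03982044579077319 0.03743266499886027
[310, 171, 16, 55, 759] mean [0.5636 0.3867 0.0121] mid [0.5643 0.3864 0.0107] ext [0.027 0.04  0.007] rect [0.5637 0.3867] [0.012 0.043] 27.7
[248, 353, 50, 18, 690] mean [0.5963 0.2365 0.0138] mid [0.5998 0.2328 0.013 ] ext [0.04  0.024 0.012] rect [0.5977 0.2358] [0.043 0.015] 21.3
```

View pics/w10.png

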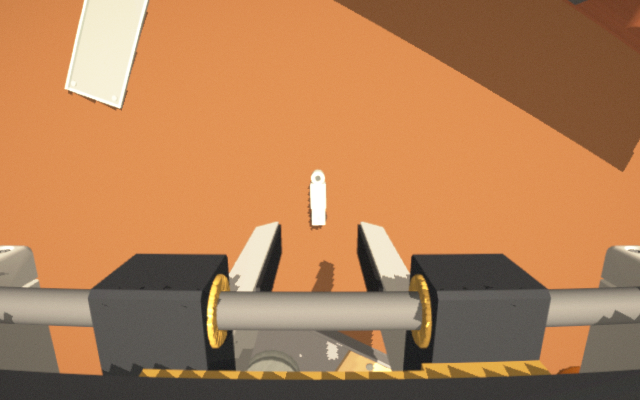

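jog_arm(grip_force=15, targets=[[4.0,[-0.05,4,0.2],0],[4.0,[-0.05,8,0.2],0],[4.0,[-0.05,9.8,0.2],0],[4.0,[-0.05,10.1,0.2],0],[4.0,[-0.05,10.1,0.2],0],[0.8,[-0.05,10.1,0.2],0],[0.8,[-0.05,10.1,0.2],0],[0.8,[-0.05,10.1,0.2],0],[0.8,[-0.05,10.1,0.2],0],[0.8,[-0.05,10.1,0.2],0]])

```text
time_s: 22.4
ee_pos: [0.5635, 0.3876, 0.023]
eef_rot: [-1.571, -0.001, 0.478]
force: [-0.7, -0.5, 4.1]
grip_width: 0.0118
```

```bash
python3 - <<'E'
from h import *
T,o=pose(); print(o['ee_pos'],o['eef_rot'],o['grip_width'])
go(.591,-.231,.12,.073)
E
```

```text
[0.56350251 0.38757795 0.02298043] [-1.57076681e+00 -7.54382452e-04  4.78072019e-01] 0.011812635564947565
shift [-26.01, -9.72, -56.19] turn 0.405 rows>= 13
```

jog_arm(targets=[[0.8,[0,-3,0],0],[0.8,[0,-7,0],0],[0.8,[-1,-9.7,-2],0],[0.8,[-3,-9.7,-6],0],[0.8,[-5,-9.7,-10.5],0],[0.8,[-7,-9.7,-15],0],[0.8,[-9,-9.7,-19.5],0],[0.8,[-11,-9.7,-24],0],[0.8,[-13,-9.7,-28],0],[0.8,[-13,-9.7,-28],0]])

```text
time_s: 23.4
ee_pos: [0.5768, 0.0744, 0.1195]
eef_rot: [-1.571, 0.0, 0.473]
force: [-0.4, 0.1, -0.7]
grip_width: 0.0118
```

jog_arm(targets=[[0.8,[-2,0,-4],0.1],[0.8,[-4,0,-8.5],0.2],[0.8,[-6,0,-13],0.3],[0.8,[-8,0,-17.5],0.405],[0.8,[-10,0,-22],0.405],[0.8,[-12,0,-26],0.405],[0.8,[-13,0,-28.2],0.405],[0.8,[-13,0,-28.2],0.405],[0.8,[-13,0,-28.2],0.405],[0.8,[-13,0,-28.2],0.405]])

```text
time_s: 24.4
ee_pos: [0.5912, -0.2298, 0.1194]
eef_rot: [-1.571, 0.0, 0.074]
force: [-0.9, -0.2, -0.2]
grip_width: 0.0117
```

```bash
python3 - <<'E'
from h import *
T,o=pose(); print(o['ee_pos'],o['eef_rot'],o['grip_width'])
c=shot('wrist','w11.png'); blobs(c,lo=.009,xr=(.5,.72))
E
```

```text
[ 0.59121261 -0.22976693  0.11935177] [-1.57057313e+00  1.16045039e-04  7.43294255e-02] 0.011735718851505941
[247, 74, 208, 176, 3736] mean [ 0.6187 -0.1898  0.0148] mid [ 0.6122 -0.2003  0.0139] ext [0.157 0.142 0.01 ] rect [ 0.6125 -0.2002] [0.148 0.132] 4.4
[312, 92, 18, 61, 885] mean [ 0.5882 -0.1691  0.0153] mid [ 0.5878 -0.1701  0.0151] ext [0.014 0.043 0.005] rect [ 0.5883 -0.1701] [0.012 0.043] 4.6
[400, 132, 28, 62, 1085] mean [ 0.6587 -0.1934  0.0189] mid [ 0.6607 -0.195   0.0161] ext [0.021 0.046 0.014] rect [ 0.6605 -0.1952] [0.02  0.047] 4.0
```

View pics/w11.png

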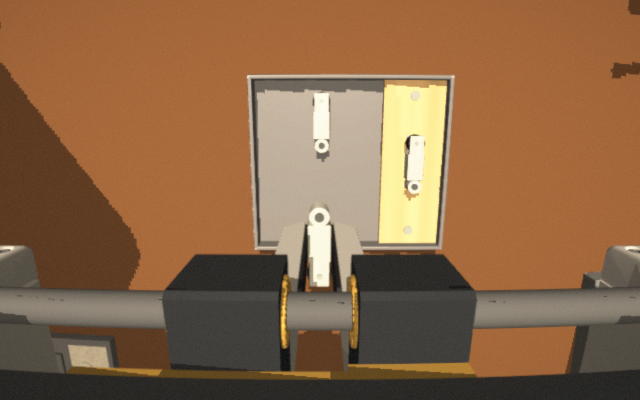

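jog_arm(targets=[[0.8,[0,4,0],0],[0.8,[0,7.5,0],0],[0.8,[0,8.8,0],0],[0.8,[0,9.1,0],0],[0.8,[0,9.2,0],0],[0.8,[0,9.3,0],0],[0.8,[0,9.4,0],0],[0.8,[0,9.45,0],0],[0.8,[0,9.45,0],0],[0.8,[0,9.45,0],0]])

```text
time_s: 25.45
ee_pos: [0.5914, -0.2314, 0.0259]
eef_rot: [-1.571, -0.001, 0.073]
force: [-1.6, -0.1, 5.0]
grip_width: 0.0118
```

jog_arm(targets=[[2.6,[0,0,0],0],[2.6,[0,0,0],0],[2.6,[0,0,0],0],[2.6,[0,-4,0],0],[2.6,[0,-8,0],0],[2.6,[0,-12,0],0],[2.6,[-3,-15,0],0],[2.6,[-8,-18,0],0],[2.6,[-13,-18,0],0],[2.6,[-13,-18,0],0]])

```text
time_s: 26.45
ee_pos: [0.458, -0.2408, 0.2058]
eef_rot: [-1.571, -0.0, 0.071]
force: [-0.1, -0.1, 0.2]
grip_width: 0.0259
```

```bash
python3 - <<'E'
from h import *
c=shot('top'); i=c['img'][110:275,150:490,::-1]; cv2.imwrite('pics/top3.png',cv2.resize(i,None,fx=2.35,fy=2.35,interpolation=cv2.INTER_CUBIC))
c=shot('wrist','w12.png'); blobs(c,lo=.0095,xr=(.54,.72),amin=100)
E
```

```text
[397, 82, 158, 135, 2216] mean [ 0.6313 -0.203   0.0149] mid [ 0.6153 -0.2007  0.0142] ext [0.151 0.142 0.009] rect [ 0.6124 -0.2004] [0.149 0.133] 4.1
[448, 96, 16, 45, 564] mean [ 0.5877 -0.1693  0.0149] mid [ 0.5881 -0.1696  0.0136] ext [0.014 0.043 0.008] rect [ 0.5885 -0.1697] [0.013 0.043] 4.0
[513, 127, 20, 45, 678] mean [ 0.6579 -0.1935  0.0184] mid [ 0.6624 -0.1936  0.016 ] ext [0.021 0.044 0.013] rect [ 0.6622 -0.1937] [0.019 0.044] 7.2
[442, 160, 15, 43, 498] mean [ 0.5908 -0.2314  0.0149] mid [ 0.5914 -0.2319  0.0138] ext [0.014 0.044 0.009] rect [ 0.5913 -0.2319] [0.013 0.044] 4.8
```

View pics/top3.png

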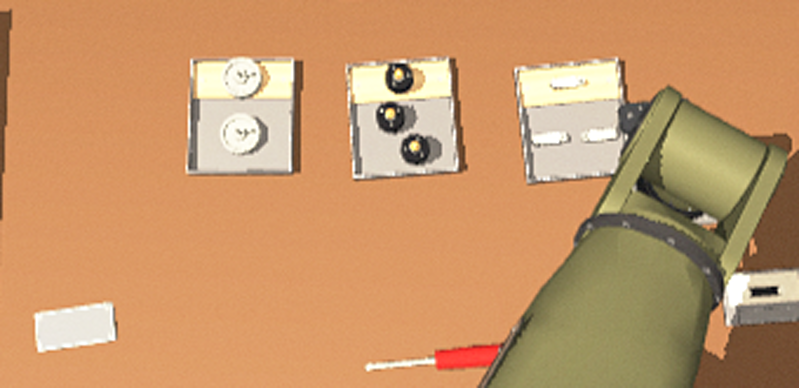

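View pics/w12.png

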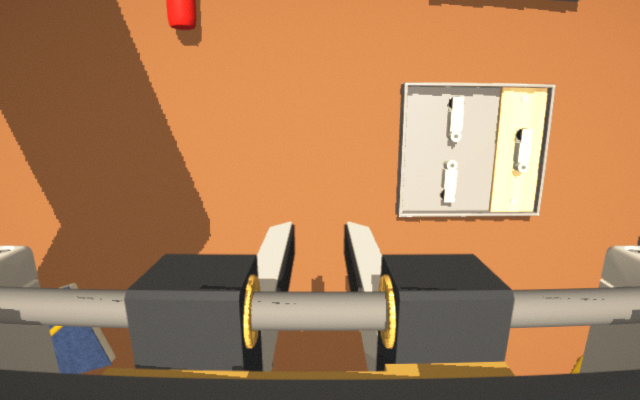

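The pictures show all five parts lying in the right bays: the flywheel at (241,133) and the motors at (390,116) and (415,150) in the top view, and the pinch arms at (456,118) and (450,182) in the wrist view. The window hasn't moved, and the gripper is clear of everything.

```bash
python3 -c "
from h import *
print(ctrl.hand_in())"
```

```text
the job is handed in; nothing more can be done
None
```

All five parts are in the trays with matching samples: the flywheel, both reel motors and both pinch-roller arms. I lowered each one until the wrist force showed contact, then let it go, and handed the job in at about 26.6 s.

- **Parts:** the last top and wrist pictures show every part inside its open bay, upright or flat as before, with none on top of another. The measured heights of the pinch arms (tops at about 15 mm) fit parts lying flat on the 3 mm bay floor.
- **Window:** it lies where it was in the first picture.
- **Gauge:** the arm hid it in the last top view, so I did not check it at the end. The arm never worked near it.
- **Disagreement:** top-camera and wrist-camera positions differed by up to about 6 mm in y. I mostly went by the wrist camera, and every grasp closed on the expected width.

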